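# Load the flexural creep rig with the full shot jar

## Task

Three identical closed jars of steel shot stand on the bench, but only one is full; the others are empty or part full. Find the full one by its weight, lifting them to feel it, and set it upright in the middle of the round weight tray of the lever rig, without dropping it, while the arrest lever is still up and holding the beam. Then, with the jar let go, press the arrest lever's round thumb pad all the way down, so that the weight alone lowers the beam onto the specimen; leave the other two jars standing upright on the bench and the things lying about undisturbed.

Things in the scene. Friction and masses are not known exactly. Their poses are not given: they have to be found in the camera images.
- rig: bench rig for bending creep tests, fixed: steel base plate 140 x 290 mm, top 16 mm up, under a level aluminium beam (16 mm wide, axis 130 mm up) along the rig's y. Origin on the bench, z = 0, below the beam; x points away from the robot at yaw 0. At y -100 mm: pivot column, 152 mm high, 42 mm wide; y -145 to -191: counterweight, 64 mm diameter; y +30: arrest lever; y +120: weight tray
- specimen: flat metal test bar, 120 x 18 x 9 mm, lying on two supports across the rig below the beam, its top 86 mm above the bench; fixed. Origin under its middle. The beam's loading nose comes down on it
- tray_top (a point): centre of the weight tray's inner floor, on which a jar stands; about 149 mm above the bench while the beam is up. The tray is an open steel dish at the +y end of the beam, inside diameter 71 to 75 mm, outside 80 mm, rim 5 mm above its floor. z is up, square to the tray floor; it tips by up to 0.10 rad with the beam
- pad_top (a point): centre of the upper face of the arrest lever's thumb pad, a black disc 28 mm in diameter, 86 mm above the bench while the lever is up, 95 mm in front of the beam (at -x of the rig). It moves 57 mm down and at most 7 mm along the rig's x, about a hinge along the rig's y under the beam, 65 mm above the bench. 1 to 3 N move it; it stays where it is left
- beam (a joint): beam angle, rad: 0 = level, up; 0.10 = fully lowered onto the specimen, the tray 22 mm lower. The counterweight keeps it up, even with the arrest lever down, unless the tray carries more than about 0.3 kg: an empty or part-full jar does not lower it. A damper slows it: up to about 1 s to come down
- arrest (a joint): arrest lever angle, rad: 0 = up, its roller holds the beam up; grows as the pad is pressed down; from about 0.3 the roller is out from under the beam; 0.60 = all the way down, at its stop
- jar_a: white round jar with a black screw lid, closed, one of three that look and measure the same: 50 mm diameter at the lid, 47 mm at the body, 57 mm high. Origin: centre of its underside, z up along its axis. Its weight cannot be seen: a full one weighs 0.40 to 0.50 kg, a part-full one 0.16 to 0.20 kg, an empty one 0.08 to 0.10 kg; there is one of each, in any place
- jar_b: white round jar with a black screw lid, closed, one of three that look and measure the same: 50 mm diameter at the lid, 47 mm at the body, 57 mm high. Origin: centre of its underside, z up along its axis. Its weight cannot be seen: a full one weighs 0.40 to 0.50 kg, a part-full one 0.16 to 0.20 kg, an empty one 0.08 to 0.10 kg; there is one of each, in any place
- jar_c: white round jar with a black screw lid, closed, one of three that look and measure the same: 50 mm diameter at the lid, 47 mm at the body, 57 mm high. Origin: centre of its underside, z up along its axis. Its weight cannot be seen: a full one weighs 0.40 to 0.50 kg, a part-full one 0.16 to 0.20 kg, an empty one 0.08 to 0.10 kg; there is one of each, in any place
- marker: white marker pen with a blue cap, 132 mm long, 17 mm thick, lying on the bench near its front edge; origin under its middle. A bystander
- hex_key: dark steel hex key, 94 x 36 mm, lying on the bench near its front edge; origin under its middle. A bystander
- spare_coupon: flat metal tensile specimen, 150 x 22 mm, 9 mm thick, lying on the bench towards the back; origin under its middle. A bystander

How it is judged:
By the outcome, as a careful person would: the job done as asked, in the order asked, and still so for the second after the job is handed in, with the robot touching nothing.
It also fails if it takes over 64 s, if anything falls off the work surface, if the arm or the gripper's body presses on something with over 40 N, if the wrist force passes 120 N, or if a joint passes its speed limit or range.

## Robot

A 6-joint arm with a two-finger parallel gripper is mounted at the origin on a cart in front of the work surface, level with it; the furniture and walls round the work are solid. World frame = base frame: x ahead of the robot, y to its left, z up, the work surface at z = 0. Lengths are in mm, angles in rad, forces in N, time in s.
With the tool pointing down it reaches from about 275 to 725 mm from the base axis. Payload 5.6 kg.
Tool frame: the origin (TCP) lies midway between the tips of the shut fingers; the grasp point (between the pads) lies 19 mm behind it; z points along the fingers, y is the line along which they close (so a half turn about z gives the same grasp; the last joint's range is limited). The gripper opens to 85 mm and grips with 20 to 120 N. Pads are 22 mm wide; open, the fingers measure 114 mm over their backs; the gripper's body (76 mm by 85 mm) begins 54 mm behind the grasp point. The pads swing forward as they close: fully open they stand 13 mm farther back than shut.
Start: joints at [-0.852, 0.255, 0.108, 0, -1.424, -0.285], TCP at [231.195, -499.041, 195.783] pointing down, gripper open.
Joint ranges: [-2.95, 2.95], [-1.21, 1.97], [-1.09, 1.5], [-2.87, 1.71], [-2.94, -0.07], [-3.05, 3.05]. Speed limits (rad/s): [2.57, 2.57, 3.14, 3.14, 3.14, 3.14].

## Interface

Orientations are given as a unit quaternion [x, y, z, w].
In Python, from workcell import bot gives the robot as it stands.
- The arm moves only by the tool jog_arm, called in YAML: its name, and indented under it one key for each argument. Schema: {"type":"object","properties":{"moves":{"type":"array","items":{"type":"array","items":{"type":"array","items":{"type":"number"},"minItems":7,"maxItems":7},"minItems":1,"maxItems":10},"minItems":1,"maxItems":1},"only":{"type":"string"},"quiet":{"type":"boolean"},"lines":{"type":"string"}},"required":["moves"],"additionalProperties":false}. moves is a list that holds a single list of rows (three levels of brackets), with 1 to 10 rows, each of 7 numbers: a rotation vector rx, ry, rz in rad, then dx, dy, dz in mm, then the finger opening in mm; each row is the pose to reach, as a shift and turn from the pose commanded when the call began, along the tool's axes at that moment; what a row does not reach only later rows make up. A row lasts 1/8 s, in which the tool goes at most 62.5 mm and 0.188 rad, less where a joint would pass 70% of its speed; a pose out of reach is approached as far as the arm can. The fingers move at their own pace and stop on an object; the grip force is fixed at half the most. Time passes only in rows, so rows that do not move let the fingers close. The tool returns the time, the measured TCP pose, the force, the opening and the grip force at its end. only (a regular expression) keeps the lines of the reply that match it, lines (a string "A,B") keeps lines A to B, and quiet returns only ok. Input that does not fit is refused with a message, and nothing moves.
- bot.observe(): the state, without advancing time (a new reading comes with each control period).
- bot.get_image(name): name is "side" or "top" or "wrist"; returns the picture (400x640x3 uint8, blue, green, red); there is no depth.
- bot.get_calibration(name): a dict with "fovy" (degrees; the focal length in pixels is half the picture's height over the tangent of half this angle, whatever the lens; pixels are square), "cx", "cy" (the principal point, pixels), "extrinsics" (4x4, takes a point from camera to world coordinates); the wrist camera has in their place "tool_from_camera" (4x4, takes a point from camera to tool coordinates, whose origin is the TCP and whose axes are the flange's). Camera axes: x right, y down, z forward; pixel columns grow to the right and rows downward; lengths in mm; the calibration is good to about 2 mm. A picture is of the moment at which its call begins: read the wrist's pose just before it. get_calibration takes no time and is no camera call.
- bot.job_done(): hands the job in; it is judged then, once.
The state is a dict: "clock": time; "joints": joint angles; "dq": joint speeds; "joint_torque": joint torques, N m; "tcp_pos": TCP position; "eef_rot": TCP orientation; "contact_force": force on the tool from outside, world axes, zero at the start; "ft_torque": the same for the moment, N m; "finger_gap": finger opening in mm; "finger_force": force on a finger pad.
Only numpy, scipy, OpenCV 4.12 (cv2) and the standard library are available. Lean on these libraries where they do the work, as an engineer would, in place of code of your own. Each camera call takes 0.05 s, during which the arm holds its last target. There are 200 camera calls.

## Working session

There is one attempt and no reset: what is moved stays moved. The work goes in short steps, Python scripts to look and compute and a tool call to move; the robot and the scene stay as the last step left them, time stands still between calls to the robot, and variables do not carry over. Pictures are saved under pics/ and viewed, at most 10 in all, crops included, and the job is handed in when it is done.

```bash
ls; mkdir -p pics
```

Run:
```python
from workcell import bot
import cv2,numpy as np
o=bot.observe(); print({k:np.round(v,3).tolist() for k,v in o.items()})
for n in("side","top","wrist"):
    im=bot.get_image(n); cv2.imwrite(f"pics/{n}0.png",im)
    print(n,{k:np.round(v,4).tolist() for k,v in bot.get_calibration(n).items()})
```

```text
pics
workcell.py
{'clock': 0.0, 'joints': [-0.852, 0.256, 0.107, -0.0, -1.424, -0.285], 'dq': [-0.001, 0.0, -0.002, -0.0, -0.0, 0.001], 'joint_torque': [-0.0, -38.663, 23.794, 5.365, -0.006, -0.0], 'tcp_pos': [230.973, -498.512, 194.888], 'eef_rot': [-0.215, 0.977, 0.001, -0.0], 'contact_force': [0.289, 0.14, -0.076], 'ft_torque': [-0.03, 0.05, -0.048], 'finger_force': 0.0, 'finger_gap': 85.554}
side {'fovy': 55.0187, 'cx': 326.0124, 'cy': 198.0036, 'extrinsics': [[-0.9905, -0.0234, 0.1352, 407.1546], [-0.1347, 0.3527, -0.926, 763.7105], [-0.026, -0.9354, -0.3525, 443.004], [0.0, 0.0, 0.0, 1.0]]}
top {'fovy': 57.9819, 'cx': 319.7761, 'cy': 196.714, 'extrinsics': [[0.0129, -0.9932, 0.1159, 429.2634], [-0.9999, -0.0139, -0.0082, -55.3045], [0.0098, -0.1158, -0.9932, 966.9677], [0.0, 0.0, 0.0, 1.0]]}
wrist {'fovy': 62.5867, 'cx': 319.139, 'cy': 196.333, 'tool_from_camera': [[0.0, -0.9471, -0.3208, 82.5524], [1.0, -0.0002, 0.0005, 0.4443], [-0.0006, -0.3208, 0.9471, -176.8968], [0.0, 0.0, 0.0, 1.0]]}
```

View pics/top0.png

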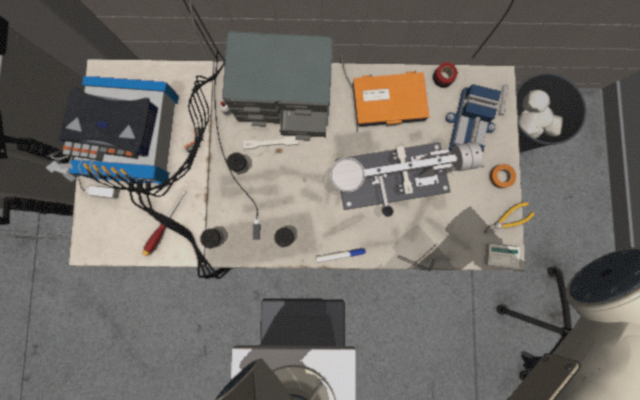

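View pics/side0.png

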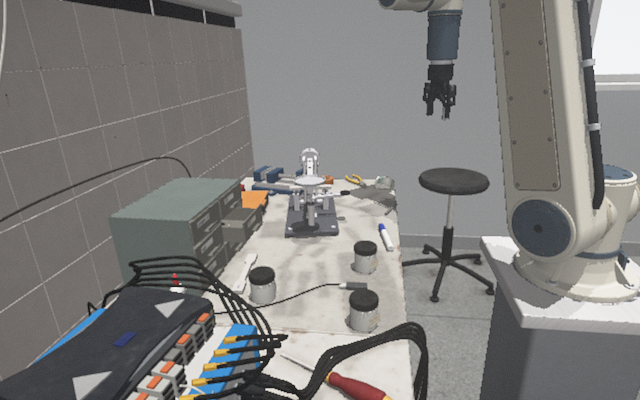

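The top view shows the jar lids at about (212,238), (285,236) and (237,162), the tray at (348,175) and the pad at (388,211). In the side view the lids are at about (364,298), (365,247) and (262,274), and the tray is at (311,181). I'll enlarge both views for exact pixels.

Run:
```python
import cv2,numpy as np
t=cv2.imread("pics/top0.png");s=cv2.imread("pics/side0.png")
a=cv2.resize(t[140:270,190:460],None,fx=2.95,fy=2.95,interpolation=cv2.INTER_CUBIC)[:300*2]
b=cv2.resize(s[150:340,230:420],None,fx=3.1,fy=3.1,interpolation=cv2.INTER_CUBIC)
cv2.imwrite("pics/topc.png",a);cv2.imwrite("pics/sidec.png",b);print(a.shape,b.shape)
```

```text
(384, 796, 3) (589, 589, 3)
```

View pics/topc.png

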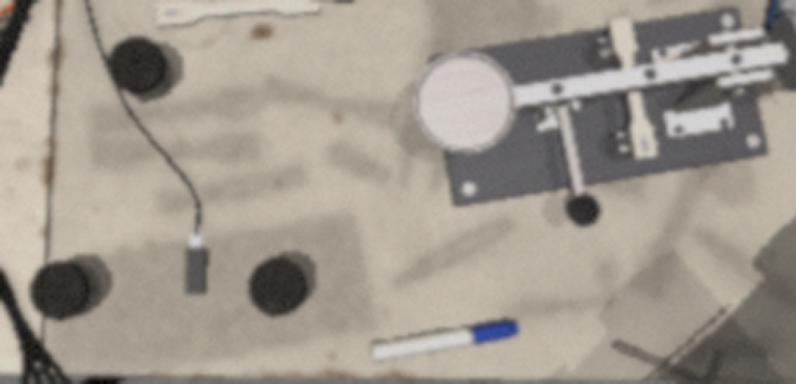

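View pics/sidec.png

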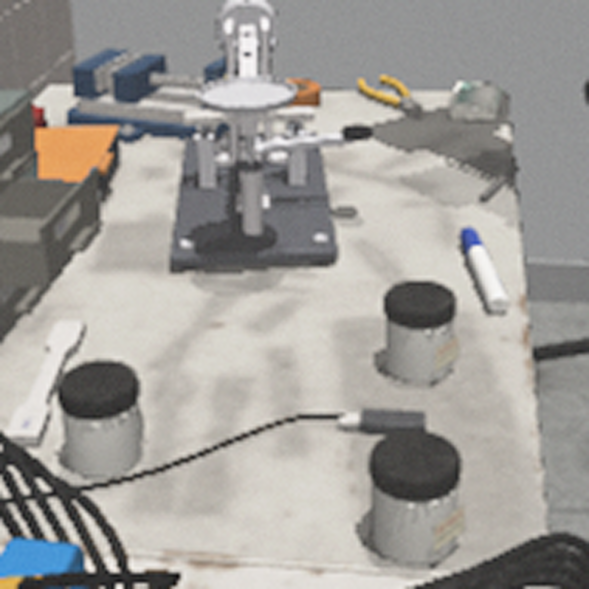

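The crops show lid centres in the top crop at (62,290), (279,285) and (138,68), the tray at (465,102) and the pad at (583,210). In the side crop, the lids' upper faces are at (415,459), (420,300) and (99,383), the tray rim at (249,95) and the pad at (357,131).

Create h.py:
```python
import numpy as np
from workcell import bot
def ray(name,u,v,T=None):
    c=bot.get_calibration(name); f=200/np.tan(np.radians(c["fovy"])/2)
    T=np.array(c["extrinsics"]) if T is None else T
    d=T[:3,:3]@[(u-c["cx"])/f,(v-c["cy"])/f,1]; return T[:3,3],d/np.linalg.norm(d)
def tri(rays):
    A=[np.eye(3)-np.outer(d,d) for _,d in rays]
    p=np.linalg.solve(sum(A),sum(a@o for a,(o,_) in zip(A,rays)))
    return p,[round(float(np.linalg.norm(a@(p-o))),1) for a,(o,_) in zip(A,rays)]
def atz(r,z): o,d=r; return o+d*(z-o[2])/d[2]
def wristT(o=None):
    from scipy.spatial.transform import Rotation as R
    o=o or bot.observe(); T=np.eye(4); T[:3,:3]=R.from_quat(o["eef_rot"]).as_matrix(); T[:3,3]=o["tcp_pos"]
    return T@np.array(bot.get_calibration("wrist")["tool_from_camera"])
```

Run:
```python
from h import *
P={"j1":((62,290),(415,459),57),"j2":((279,285),(420,300),57),"j3":((138,68),(99,383),57),"tray":((465,102),(249,95),154),"pad":((583,210),(357,131),86)}
for n,(t,s,z) in P.items():
    a=ray("top",190+t[0]/2.95,140+t[1]/2.95);b=ray("side",230+s[0]/3.1,150+s[1]/3.1)
    p,e=tri([a,b]);print(n,p.round(1),e,"topatz",atz(a,z).round(1),"sideatz",atz(b,z).round(1))
for n,q in {"beamR":(735,60),"beamL":(557,90)}.items(): print(n,atz(ray("top",190+q[0]/2.95,140+q[1]/2.95),138).round(1))
```

Add to h.py:
```python
def delta(x,y,z):
    from scipy.spatial.transform import Rotation as R
    o=bot.observe(); print("tool delta",(R.from_quat(o["eef_rot"]).inv().apply(np.array([x,y,z])-o["tcp_pos"])).round(1),"tool y world",R.from_quat(o["eef_rot"]).as_matrix()[:,1].round(2),"F",np.round(o["contact_force"],2))
```

```bash
python3 -c "
from h import *
delta(433,24,140)"
```

```text
tool delta [-402.9  389.3   55.6] tool y world [-0.42  0.91  0.  ] F [-0.69 -0.45  0.68]
```

jog_arm:
  moves:
    - [[0, 0, 0, -403, 390, 56, 85], [0, 0, 0, -403, 390, 56, 85], [0, 0, 0, -403, 390, 56, 85], [0, 0, 0, -403, 390, 56, 85], [0, 0, 0, -403, 390, 56, 85], [0, 0, 0, -403, 390, 56, 85], [0, 0, 0, -403, 390, 56, 85], [0, 0, 0, -403, 390, 56, 85], [0, 0, 0, -403, 390, 56, 85], [0, 0, 0, -403, 390, 56, 85]]

```text
clock: 1.4
tcp_pos: [433.3, 27.4, 138.8]
eef_rot: [-0.218, 0.976, 0.0, -0.001]
contact_force: [0.3, -0.6, 0.4]
finger_gap: 85.2
finger_force: 0.0
```

Run:
```python
from h import *
import cv2
delta(433,24,24)
cv2.imwrite("pics/w1.png",bot.get_image("wrist"))
```

```text
tool delta [  1.5  -3.  114.8] tool y world [-0.42  0.91  0.  ] F [ 0.29 -0.56  0.42]
```

View pics/w1.png

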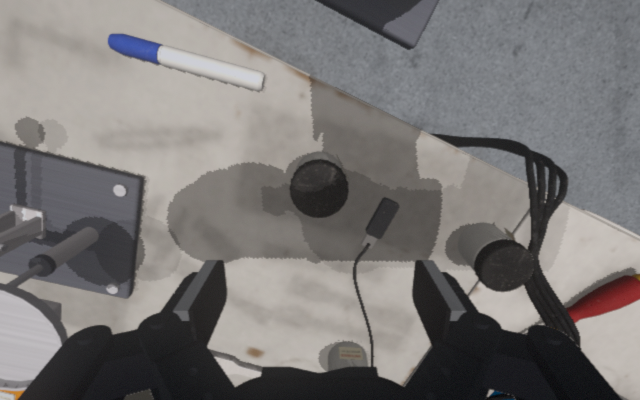

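The wrist view shows jar 2's lid at (319,187), with its upper face centred near (320,184). The left jar is at (503,265), with the cables right beside it.

Run:
```python
from h import *
T=wristT()
print(T.round(2)[:3,3], atz(ray("wrist",320,184,T),57).round(1), atz(ray("wrist",503,262,T),57).round(1))
print(tri([ray("wrist",320,186,T),ray("top",190+279/2.95,140+285/2.95)]))
print(tri([ray("wrist",503,264,T),ray("top",190+62/2.95,140+290/2.95)]))
delta(433,24,24)
```

```text
[358.17  -8.69 316.14] [427.2  24.6  57. ] [423.8 203.1  57. ]
(array([433.61184895,  26.5475629 ,  39.70892464]), [1.0, 1.0])
(array([427.04888567, 209.16493974,  51.06704106]), [0.1, 0.1])
tool delta [  0.4  -1.7 115.1] tool y world [-0.42  0.91  0.  ] F [ 0.13  0.29 -0.84]
```

Run:
```python
from h import *
import cv2
def blob(im,x0,y0,x1,y1,th):
    g=cv2.cvtColor(im,cv2.COLOR_BGR2GRAY)[y0:y1,x0:x1]
    n,l,s,c=cv2.connectedComponentsWithStats((g<th).astype(np.uint8))
    k=1+np.argmax(s[1:,4]); print(s[k]+[x0,y0,0,0,0],(c[k]+[x0,y0]).round(1)); 
w=cv2.imread("pics/w1.png");t=cv2.imread("pics/top0.png");s=cv2.imread("pics/side0.png")
blob(w,270,140,370,235,50);blob(t,268,218,302,254,55)
blob(s,345,235,385,262,60)
for n in [50]:
  print(cv2.cvtColor(t,cv2.COLOR_BGR2GRAY)[236,266:304])
```

```text
[ 290  160   58   57 1798] [321.1 193.5]
[276 228  18  18 234] [284.2 236.4]
[355 248  21   7  69] [364.8 252.1]
[156 159 157 157 158 156 152 142 104  62  48  51  44  43  46  43  39  45
  45  48  43  46  48  46  51  49  46  51  75  88 106 135 152 156 155 159
 155 152]
```

```bash
python3 -c "
from h import *
delta(431,25,24)"
```

```text
tool delta [1.800e+00 1.000e-01 1.151e+02] tool y world [-0.42  0.91  0.  ] F [ 0.13  0.29 -0.84]
```

jog_arm:
  moves:
    - [[0, 0, 0, 2, -1.5, 60, 85], [0, 0, 0, 2, -1.5, 105, 85], [0, 0, 0, 2, -1.5, 115, 85], [0, 0, 0, 2, -1.5, 115, 85], [0, 0, 0, 2, -1.5, 115, 45], [0, 0, 0, 2, -1.5, 115, 45], [0, 0, 0, 2, -1.5, 115, 45], [0, 0, 0, 2, -1.5, 115, 45]]

```text
clock: 2.45
tcp_pos: [431.9, 22.1, 25.1]
eef_rot: [-0.215, 0.977, 0.0, 0.0]
contact_force: [0.8, 0.3, 0.4]
finger_gap: 44.9
finger_force: 0.0
```

Run:
```python
from h import *
import cv2
o=bot.observe();print(o["finger_gap"],o["finger_force"],o["contact_force"])
w=bot.get_image("wrist");s=bot.get_image("side")[200:320,280:480]
cv2.imwrite("pics/w2.png",np.vstack([cv2.resize(w,(560,350)),cv2.resize(s,(400,240))[:, :].copy() if 0 else np.hstack([cv2.resize(s,(400,240)),np.zeros((240,160,3),np.uint8)])]))
```

```text
44.87597333903519 0.0 [0.78115139 0.27513847 0.36022097]
```

View pics/w2.png

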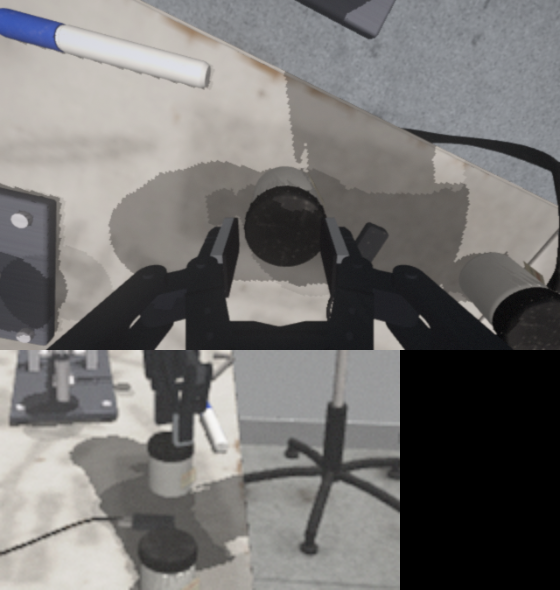

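Run:
```python
from h import *
T=wristT();k=640/560
for u,v,z in((285,222,57),(285,226,51)): print(atz(ray("wrist",u*k,v*k,T),z).round(1), (np.linalg.inv(T@np.linalg.inv(np.array(bot.get_calibration("wrist")["tool_from_camera"])))@np.r_[atz(ray("wrist",u*k,v*k,T),z),1]).round(1))
# where does the grasp point project?
c=bot.get_calibration("wrist");f=200/np.tan(np.radians(c["fovy"])/2);M=np.linalg.inv(np.array(c["tool_from_camera"]))
for p in((0,0,0),(0,0,-19),(0,22,-24),(0,-22,-24)):
    q=M@np.r_[p,1];print(p,(f*q[:2]/q[2]+[c["cx"],c["cy"]])/k)
o=bot.observe();print(o["tcp_pos"])
```

```text
[427.  24.  57.] [  3.6   3.8 -32.1   1. ]
[432.3  26.6  51. ] [ -2.3   3.9 -26.1   1. ]
(0, 0, 0) [278.43207726 203.59675339]
(0, 0, -19) [278.36655867 216.81744771]
(0, 22, -24) [315.31938989 220.74879868]
(0, -22, -24) [241.36946181 220.76771197]
[431.80439122  22.07057687  24.89174583]
```

The lid, at (285,224) in the wrist half, lies between the pads and nearly touches them, so I only need to close further.

jog_arm:
  moves:
    - [[0, 0, 0, 0, 0, 0, 20], [0, 0, 0, 0, 0, 0, 20], [0, 0, 0, 0, 0, 0, 20], [0, 0, 0, 0, 0, 0, 20]]

```text
clock: 3.05
tcp_pos: [431.8, 22.0, 24.8]
eef_rot: [-0.215, 0.977, -0.0, -0.0]
contact_force: [0.8, 0.9, 0.2]
finger_gap: 20.2
finger_force: 0.0
```

Run:
```python
from h import *
import cv2
w=bot.get_image("wrist");s=bot.get_image("side");t=bot.get_image("top")
cv2.imwrite("pics/t3.png",t);cv2.imwrite("pics/s3.png",s);cv2.imwrite("pics/w3.png",w)
a=cv2.resize(w[150:400,150:490],(544,400))
b=cv2.resize(s[170:290,310:430],(400,400)); 
cv2.imwrite("pics/c3.png",np.hstack([a[:, :400] if 0 else cv2.resize(a,(400,294)),cv2.resize(b,(294,294))]))
```

```text
(no output)
```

View pics/c3.png

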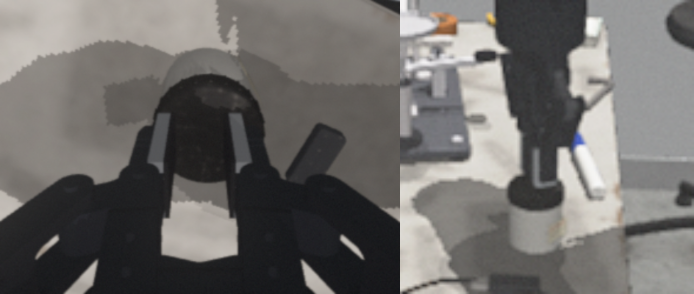

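Run:
```python
from h import *
import cv2
c=bot.get_calibration("side");f=200/np.tan(np.radians(c["fovy"])/2);M=np.linalg.inv(np.array(c["extrinsics"]))
for p in((431.8,22,25),(431.8,22,44),(428,31,29),(428,31,60),(431,25,57),(431,25,0)):
    q=M@np.r_[p,1];print(p,(f*q[:2]/q[2]+[c["cx"],c["cy"]]).round(1))
s=cv2.imread("pics/s3.png")[205:285,330:400];cv2.imwrite("pics/s3c.png",cv2.resize(s,(700,595) if 0 else (525,600),interpolation=cv2.INTER_CUBIC))
```

```text
(431.8, 22, 25) [365.6 257.1]
(431.8, 22, 44) [365.7 249.3]
(428, 31, 29) [367.2 257.6]
(428, 31, 60) [367.4 244.7]
(431, 25, 57) [366.1 244.6]
(431, 25, 0) [365.8 267.8]
```

View pics/s3c.png

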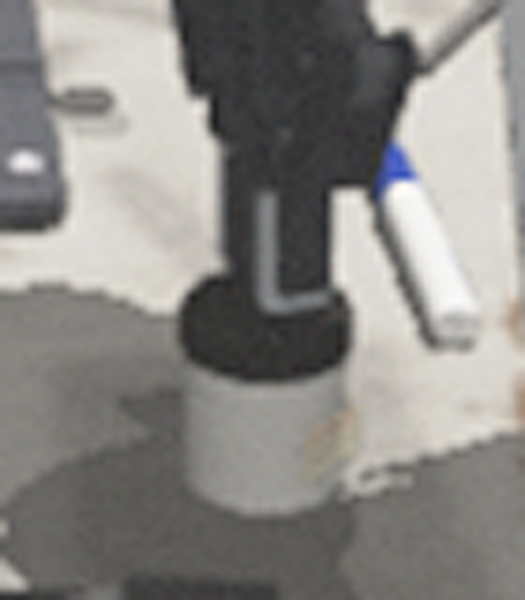

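Run:
```python
from h import *
T=wristT()
print(tri([ray("wrist",354,247,T),ray("side",368,245.7)]))
o=bot.observe();print(o["tcp_pos"],o["joints"])
c=bot.get_calibration("side");f=200/np.tan(np.radians(c["fovy"])/2);M=np.linalg.inv(np.array(c["extrinsics"]))
for p in((231,-499,195),(249,-538,208),(213,-460,208)):
    q=M@np.r_[p,1];print(p,(f*q[:2]/q[2]+[c["cx"],c["cy"]]).round(1))
```

```text
(array([422.37382561,  34.4857701 ,  57.64931168]), [4.6, 4.6])
[431.7403476   22.00731989  24.77765393] [ 4.16138030e-01  1.59566418e-01 -4.82142848e-01 -1.96897586e-05
 -9.29118104e-01 -1.55314899e+00]
(231, -499, 195) [435.4 132.8]
(249, -538, 208) [428.5 126.6]
(213, -460, 208) [443.3 131.1]
```

The close-up shows the fingertip at about (370,246), over the lid instead of beside it. The real tips are about 30 mm higher than the reported TCP implies. I'll open, go about 25 mm lower and watch the force.

jog_arm:
  moves:
    - [[0, 0, 0, 0, 3, -5, 85], [0, 0, 0, 0, 3, -5, 85], [0, 0, 0, 0, 3, -5, 85], [0, 0, 0, 0, 3, -5, 85], [0, 0, 0, 0, 3, 5, 85], [0, 0, 0, 0, 3, 15, 85], [0, 0, 0, 0, 3, 22, 85]]

```text
clock: 4.08
tcp_pos: [429.9, 24.5, 1.7]
eef_rot: [-0.215, 0.977, -0.0, -0.001]
contact_force: [0.2, -0.4, 0.5]
finger_gap: 84.8
finger_force: 0.0
```

jog_arm:
  moves:
    - [[0, 0, 0, 0, 0, 0, 35], [0, 0, 0, 0, 0, 0, 35], [0, 0, 0, 0, 0, 0, 35], [0, 0, 0, 0, 0, 0, 35], [0, 0, 0, 0, 0, 0, 35], [0, 0, 0, 0, 0, 0, 35]]

```text
clock: 4.82
tcp_pos: [430.9, 24.9, 3.4]
eef_rot: [-0.215, 0.977, 0.0, 0.001]
contact_force: [-3.1, 1.0, 4.6]
finger_gap: 46.8
finger_force: 61.5
```

jog_arm:
  moves:
    - [[0, 0, 0, 0, 0, -10, 35], [0, 0, 0, 0, 0, -30, 35], [0, 0, 0, 0, 0, -60, 35], [0, 0, 0, 0, 0, -60, 35], [0, 0, 0, 0, 0, -60, 35], [0, 0, 0, 0, 0, -60, 35]]

```text
clock: 5.58
tcp_pos: [429.3, 24.4, 61.5]
eef_rot: [-0.215, 0.977, -0.0, -0.001]
contact_force: [1.3, -0.2, -4.4]
finger_gap: 47.1
finger_force: 62.7
```

Run:
```python
from h import *
import cv2
F=[]
for i in range(6):
    s=bot.get_image("side");o=bot.observe();F.append(o["contact_force"])
print(np.mean(F,0).round(2),np.std(F,0).round(2),o["finger_gap"],o["finger_force"],o["tcp_pos"],np.round(o["ft_torque"],2))
cv2.imwrite("pics/s4.png",cv2.resize(s[170:290,320:410],(450,600),interpolation=cv2.INTER_CUBIC))
```

```text
[-0.07  0.01 -4.23] [0.47 0.42 0.35] 46.912162359536445 62.68702983856201 [430.33016813  24.68317809  62.49585434] [-0.02  0.    0.04]
```

View pics/s4.png

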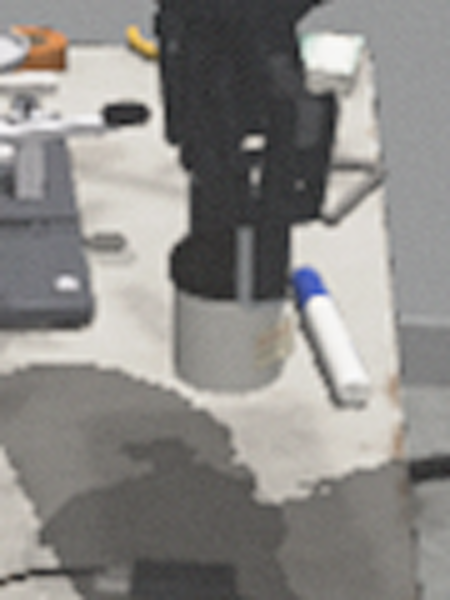

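The side crop shows the jar hanging upright from the lid, with the lid centred at crop (230,265), and the tips level with the lid's lower edge. The wrist force of 4.2 N means about 0.43 kg, so this is the full jar. Next I'll refine the tray position and the jar's offset in the hand.

Run:
```python
from h import *
import cv2
t=cv2.imread("pics/top0.png");s=cv2.imread("pics/side0.png")
g=cv2.cvtColor(t,cv2.COLOR_BGR2GRAY)
print(g[175,325:372]);print(g[150:200,346])
m=(g[150:200,325:372]>175).astype(np.uint8)
m=cv2.morphologyEx(m,cv2.MORPH_OPEN,np.ones((9,9)));c=max(cv2.findContours(m,0,1)[0],key=cv2.contourArea)
e=cv2.fitEllipse(c);print(e)
r=ray("top",e[0][0]+325,e[0][1]+150)
print(atz(r,154).round(1),atz(r,150).round(1))
rs=ray("side",365.8,170+240/5)
for u in(365.6,366.2):
  o,d=ray("side",u,220);k=(24.7-o[1])/d[1];print("jar x at y24.7",(o+d*k).round(1))
delta(575.5,-125.3,220)
```

```text
[155 155 157 153 158 168 163 185 201 205 202 205 206 207 208 205 205 206
 204 204 202 204 203 207 205 206 207 204 203 205 205 204 203 203 204 206
 197 179 159 170 181 175 159 146 141 140 138]
[151 155 150 151 152 150 149 140 139 162 189 201 203 199 198 202 200 203
 203 203 201 201 200 204 206 204 204 203 207 204 205 205 207 204 204 204
 206 208 205 195 160 126 104 101  98 101 100 100 100 102]
((21.75541114807129, 24.46181297302246), (29.45534324645996, 29.846452713012695), 131.27273559570312)
[ 576.2 -123.   154. ] [ 577.  -123.4  150. ]
jar x at y24.7 [432.7  24.7 114.5]
jar x at y24.7 [431.4  24.7 114.6]
tool delta [ -68.6 -197.1 -157.6] tool y world [-0.42  0.91  0.  ] F [-0.64  0.14 -4.13]
```

jog_arm:
  moves:
    - [[0, 0, 0, 0, 0, -40, 35], [0, 0, 0, 0, 0, -90, 35], [0, 0, 0, 0, 0, -140, 35], [0, 0, 0, -15, -35, -158, 35], [0, 0, 0, -30, -80, -158, 35], [0, 0, 0, -45, -125, -158, 35], [0, 0, 0, -58, -165, -158, 35], [0, 0, 0, -66, -188, -158, 35], [0, 0, 0, -68, -196, -158, 35], [0, 0, 0, -68, -196, -158, 35]]

```text
clock: 7.12
tcp_pos: [574.4, -124.4, 220.3]
eef_rot: [-0.215, 0.977, 0.0, -0.0]
contact_force: [-0.1, 0.1, -4.3]
finger_gap: 46.9
finger_force: 63.6
```

Run:
```python
from h import *
import cv2
s=bot.get_image("side");t=bot.get_image("top")
a=cv2.resize(s[90:230,260:400],(560,560),interpolation=cv2.INTER_CUBIC)
cv2.imwrite("pics/s5.png",a)
delta(575.5,-124.5,153)
```

```text
tool delta [-0.9 -1.2 68. ] tool y world [-0.42  0.91  0.  ] F [ 0.2  -0.25 -4.31]
```

View pics/s5.png

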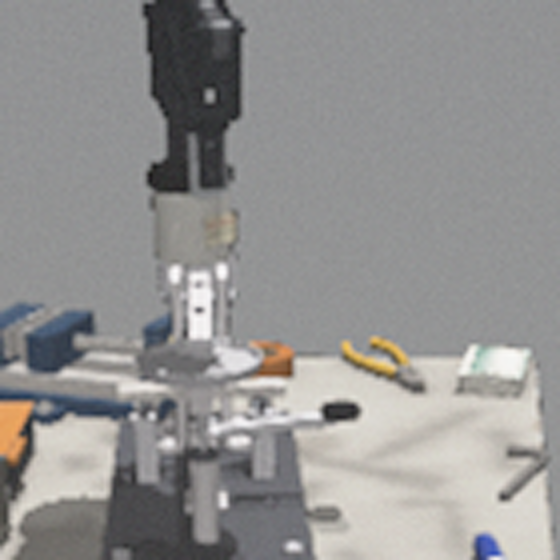

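The crop shows the jar at u≈195 above the tray rim, which spans 138–264 (centre 201). Allowing for camera roll, that puts it within about 2 mm, so I can lower it.

jog_arm:
  moves:
    - [[0, 0, 0, 0, 0, 30, 35], [0, 0, 0, 0, 0, 50, 35], [0, 0, 0, 0, 0, 58, 35], [0, 0, 0, 0, 0, 61, 35], [0, 0, 0, 0, 0, 63, 35], [0, 0, 0, 0, 0, 64, 35], [0, 0, 0, 0, 0, 64, 35]]

```text
clock: 8.1
tcp_pos: [574.7, -124.6, 157.1]
eef_rot: [-0.215, 0.977, -0.0, 0.0]
contact_force: [-0.5, 0.2, -4.0]
finger_gap: 47.2
finger_force: 63.7
```

jog_arm:
  moves:
    - [[0, 0, 0, 0, 0, 1.5, 35], [0, 0, 0, 0, 0, 1.5, 35], [0, 0, 0, 0, 0, 3, 35], [0, 0, 0, 0, 0, 3, 35]]

```text
clock: 8.6
tcp_pos: [574.5, -124.5, 153.6]
eef_rot: [-0.215, 0.977, 0.0, -0.0]
contact_force: [-0.3, 0.1, -4.6]
finger_gap: 47.0
finger_force: 63.7
```

jog_arm:
  moves:
    - [[0, 0, 0, 0, 0, 1, 35], [0, 0, 0, 0, 0, 1, 35], [0, 0, 0, 0, 0, 1, 35]]

```text
clock: 8.98
tcp_pos: [574.6, -124.5, 152.8]
eef_rot: [-0.215, 0.977, -0.0, 0.0]
contact_force: [0.1, 0.1, -3.7]
finger_gap: 46.6
finger_force: 63.7
```

jog_arm:
  moves:
    - [[0, 0, 0, 0, 0, 1, 35], [0, 0, 0, 0, 0, 1, 35], [0, 0, 0, 0, 0, 1, 35]]

```text
clock: 9.35
tcp_pos: [574.8, -124.5, 152.3]
eef_rot: [-0.215, 0.977, -0.0, 0.0]
contact_force: [-1.6, 0.8, -0.8]
finger_gap: 46.5
finger_force: 63.8
```

jog_arm:
  moves:
    - [[0, 0, 0, 0, 0, 1, 35], [0, 0, 0, 0, 0, 1, 35], [0, 0, 0, 0, 0, 1, 35]]

```text
clock: 9.72
tcp_pos: [574.9, -124.4, 151.5]
eef_rot: [-0.215, 0.977, -0.0, 0.001]
contact_force: [-2.2, 3.2, 6.4]
finger_gap: 46.9
finger_force: 64.4
```

The jar is on the tray floor. I'll ease off, open, check, then retract upward.

jog_arm:
  moves:
    - [[0, 0, 0, 0, 0, -1, 35], [0, 0, 0, 0, 0, -1, 35], [0, 0, 0, 0, 0, -1, 85], [0, 0, 0, 0, 0, -1, 85], [0, 0, 0, 0, 0, -1, 85], [0, 0, 0, 0, 0, -1, 85], [0, 0, 0, 0, 0, -1, 85]]

```text
clock: 10.6
tcp_pos: [574.6, -124.6, 151.7]
eef_rot: [-0.215, 0.977, -0.0, -0.0]
contact_force: [0.2, 0.2, 0.0]
finger_gap: 85.1
finger_force: 0.0
```

jog_arm:
  moves:
    - [[0, 0, 0, 0, 0, -10, 85], [0, 0, 0, 0, 0, -30, 85], [0, 0, 0, 0, 0, -70, 85], [0, 0, 0, 0, 0, -110, 85], [0, 0, 0, 0, 0, -110, 85]]

```text
clock: 11.22
tcp_pos: [576.3, -125.1, 266.6]
eef_rot: [-0.215, 0.977, -0.001, 0.004]
contact_force: [0.0, 0.2, -0.8]
finger_gap: 84.9
finger_force: 0.0
```

Run:
```python
from h import *
import cv2
s=bot.get_image("side");t=bot.get_image("top");w=bot.get_image("wrist")
a=cv2.resize(s[100:230,250:400],(450,390),interpolation=cv2.INTER_CUBIC)
b=cv2.resize(w,(350,219)) ;b=np.vstack([b,np.zeros((171,350,3),np.uint8)])
cv2.imwrite("pics/s6.png",np.hstack([a,b]))
delta(498.5,-230,150)
```

```text
tool delta [113.2 -64.1 111.4] tool y world [-0.42  0.91  0.  ] F [ 0.52  0.16 -1.04]
```

View pics/s6.png

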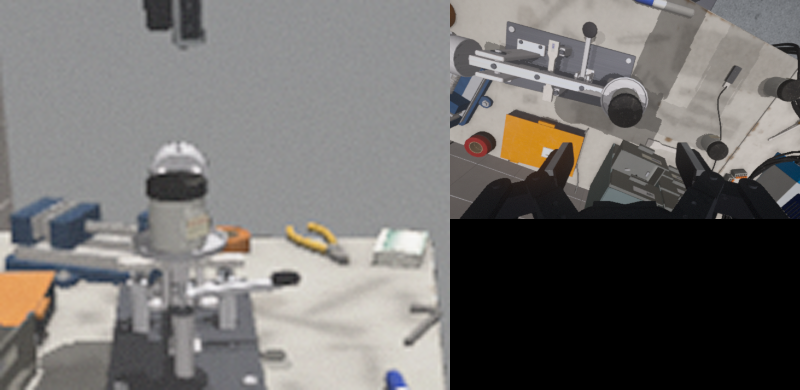

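The jar stands upright in the tray with the hand clear: in the side crop the jar is centred at u≈177 and the tray at 182. I'll check the centring numerically in the top and wrist views.

Run:
```python
from h import *
import cv2
T=wristT();w=bot.get_image("wrist");t=bot.get_image("top");s=bot.get_image("side")
cv2.imwrite("pics/w7.png",w);cv2.imwrite("pics/t7.png",t);cv2.imwrite("pics/s7.png",s)
print("wrist lid",atz(ray("wrist",175*640/350+0,109*640/350,T),203).round(1),"(eye)")
def blob(im,x0,y0,x1,y1,th):
    g=cv2.GaussianBlur(cv2.cvtColor(im,cv2.COLOR_BGR2GRAY),(3,3),0)[y0:y1,x0:x1]
    n,l,st,c=cv2.connectedComponentsWithStats((g<th).astype(np.uint8))
    k=1+np.argmax(st[1:,4]);print(st[k]+[x0,y0,0,0,0]);return st[k][0]+x0+st[k][2]/2-.5,st[k][1]+y0+st[k][3]/2-.5
u=blob(w,270,150,370,245,70);print(u,atz(ray("wrist",*u,T),203).round(1))
u=blob(s,290,145,330,170,70);print(u)
g=cv2.cvtColor(s,cv2.COLOR_BGR2GRAY);print(g[176,290:332]);print(g[181,290:332])
```

```text
wrist lid [ 573.4 -123.4  203. ] (eye)
[ 288  171   64   63 3144]
(np.float64(319.5), np.float64(202.0)) [ 575.5 -122.8  203. ]
[299 158  19   9 136]
(np.float64(308.0), np.float64(162.0))
[148 150 155 153 171 155  85  64  84 102 115 131 137 142 143 144 147 147
 149 142 155 159 159 159 153 156 155 156 162 147 148 150 170 182 152 140
 135 136 137 135 142 155]
[133 133 135 144 126 102 107 106 104 105 113 129 134 136 142 146 145 146
 149 148 154 154 144 144 149 143 136 125 175 224 227 225 222 202 155 107
 102 113 107 109  98  96]
```

Run:
```python
from h import *
T=wristT();print(atz(ray("wrist",140*640/350,30*640/350,T),86).round(1))
delta(499,-230,105)
```

```text
[ 499.4 -226.8   86. ]
tool delta [112.3 -64.3 156. ] tool y world [-0.42  0.91  0.  ] F [ 0.47 -0.17 -0.44]
```

jog_arm:
  moves:
    - [[0, 0, 0, 35, -20, 0, 0], [0, 0, 0, 75, -42, 0, 0], [0, 0, 0, 105, -60, 0, 0], [0, 0, 0, 113, -64, 0, 0], [0, 0, 0, 113, -64, 40, 0], [0, 0, 0, 113, -64, 90, 0], [0, 0, 0, 113, -64, 130, 0], [0, 0, 0, 113, -64, 150, 0], [0, 0, 0, 113, -64, 157, 0]]

```text
clock: 12.65
tcp_pos: [498.2, -229.4, 103.1]
eef_rot: [-0.215, 0.977, 0.001, -0.001]
contact_force: [0.1, 0.1, 0.5]
finger_gap: -0.1
finger_force: 0.0
```

Run:
```python
from h import *
import cv2
s=bot.get_image("side");w=bot.get_image("wrist")
a=cv2.resize(s[100:230,250:400],(450,390),interpolation=cv2.INTER_CUBIC)
b=cv2.resize(w[100:350,200:440],(346,360));b=np.vstack([b,np.zeros((30,346,3),np.uint8)])
cv2.imwrite("pics/s8.png",np.hstack([a,b]))
delta(499,-230,50)
```

```text
tool delta [-0.1 -0.2 54.4] tool y world [-0.42  0.91  0.  ] F [-0.25  0.18  0.17]
```

View pics/s8.png

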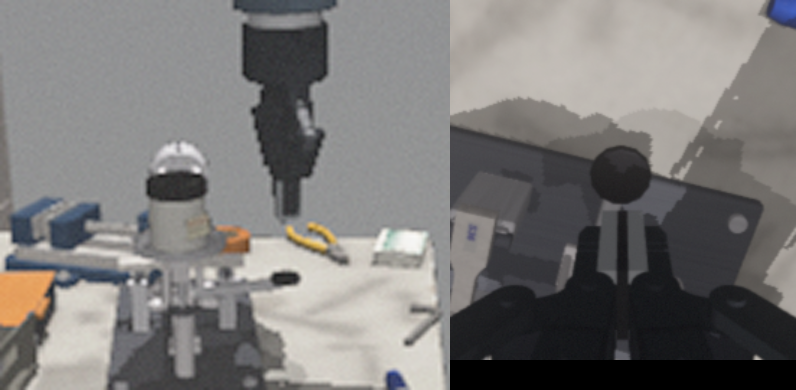

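The shut tips (side u≈288) are straight above the pad (287,278), about 55–60 mm up, and the wrist view agrees. I'll press down in steps while watching the force.

jog_arm:
  moves:
    - [[0, 0, 0, 0, 0, 20, 0], [0, 0, 0, 0, 0, 40, 0], [0, 0, 0, 0, 0, 50, 0], [0, 0, 0, 0, 0, 58, 0], [0, 0, 0, 0, 0, 66, 0], [0, 0, 0, 0, 0, 74, 0], [0, 0, 0, 0, 0, 82, 0], [0, 0, 0, 0, 0, 88, 0], [0, 0, 0, 0, 0, 88, 0]]

```text
clock: 13.88
tcp_pos: [498.6, -230.0, 16.2]
eef_rot: [-0.215, 0.977, 0.0, -0.0]
contact_force: [0.2, 0.5, -0.0]
finger_gap: -0.4
finger_force: 0.0
```

jog_arm:
  moves:
    - [[0, 0, 0, 0, 0, 6, 0], [0, 0, 0, 0, 0, 12, 0], [0, 0, 0, 0, 0, 18, 0], [0, 0, 0, 0, 0, 18, 0]]

```text
clock: 14.38
tcp_pos: [498.4, -229.9, -1.9]
eef_rot: [-0.215, 0.977, 0.0, -0.001]
contact_force: [0.7, -0.3, -0.5]
finger_gap: 0.3
finger_force: 0.0
```

I've already viewed more pictures than the limit of 10, so from here I'll check by image code only.

Run:
```python
from h import *
import cv2
s=bot.get_image("side");cv2.imwrite("pics/s9.png",s)
g=cv2.GaussianBlur(cv2.cvtColor(s,cv2.COLOR_BGR2GRAY),(3,3),0)
def comps(x0,y0,x1,y1,th):
    n,l,st,c=cv2.connectedComponentsWithStats((g[y0:y1,x0:x1]<th).astype(np.uint8))
    for k in range(1,n):
        if st[k][4]>25: print((st[k]+[x0,y0,0,0,0]).tolist(),(c[k]+[x0,y0]).round(1))
print("lid");comps(290,145,330,185,70)
print("pad/fingers");comps(333,150,365,240,60)
c=bot.get_calibration("side");f=200/np.tan(np.radians(c["fovy"])/2);M=np.linalg.inv(np.array(c["extrinsics"]))
for p in((499,-230,86),(503,-230,29),(498,-230,38)):
    q=M@np.r_[p,1];print(p,(f*q[:2]/q[2]+[c["cx"],c["cy"]]).round(1))
for v in range(180,232,3): print(v,g[v,334:362:2])
```

```text
lid
[298, 166, 21, 11, 182] [308.3 171.3]
pad/fingers
[333, 150, 25, 57, 733] [344.6 170.5]
(499, -230, 86) [344.9 191.2]
(503, -230, 29) [343.7 210.3]
(498, -230, 38) [345.4 207.4]
180 [188 105  51  54  55  53  54  59 128 162 174 193 142 159]
183 [194 148  53  55  55  54  56  57  81 135 133  95 112 134]
186 [211 189  71  54  55  55  56  54  59  76  75  67 149 135]
189 [216 212 112  51  56  56  54  54  56  64  56 134 210 211]
192 [217 218 202 101  53  53  52  54  55  53  84 196 215 214]
195 [210 217 218 172  72  54  53  55  66  72 160 216 213 212]
198 [195 202 202 195 110  81  56  58 156 213 214 210 203 199]
201 [153 184 187 182 113  95  57  59 155 210 202 192 186 185]
204 [133 179 181 179 113  96  59  59 148 196 190 196 201 205]
207 [136 161 163 119 100 100  64  73 146 185 186 187 188 192]
210 [111 132 126  67  54  73 128 199 209 209 202 194 188 188]
213 [ 68  89 106 113  93  65  72 156 213 214 213 211 209 206]
216 [ 65  80  95  99 103 118 125 125 177 213 210 208 204 198]
219 [ 78  96  98 100 101  99 103 144 180 196 208 209 209 208]
222 [ 85 101 130 110 100 101  99 107 161 182 192 210 210 211]
225 [ 82  71 146 178 119 109 126 142 151 177 190 209 209 210]
228 [101  67 103 145 113 120 133 133 139 142 165 170 172 189]
231 [ 76  75  81  97  98  96  94 107 113 114 118 122 126 126]
```

The jar's lid dropped about 9 px (about 22 mm), so the beam is down. I'll press on to the lever's stop.

jog_arm:
  moves:
    - [[0, 0, 0, 0, 0, 4, 0], [0, 0, 0, 0, 0, 4, 0], [0, 0, 0, 0, 0, 4, 0]]

```text
clock: 14.8
tcp_pos: [499.0, -230.1, -5.2]
eef_rot: [-0.215, 0.977, -0.0, 0.0]
contact_force: [1.0, -0.4, 0.9]
finger_gap: -0.2
finger_force: 0.0
```

jog_arm:
  moves:
    - [[0, 0, 0, 0, 0, 4, 0], [0, 0, 0, 0, 0, 4, 0], [0, 0, 0, 0, 0, 4, 0]]

```text
clock: 15.18
tcp_pos: [499.9, -230.4, -7.0]
eef_rot: [-0.216, 0.976, -0.001, 0.001]
contact_force: [-4.6, 2.8, 14.5]
finger_gap: -0.2
finger_force: 7.0
```

The force rose to 14.5 N, so the lever is at its stop. I'll retract straight up and verify.

jog_arm:
  moves:
    - [[0, 0, 0, 0, 0, -10, 0], [0, 0, 0, 0, 0, -40, 0], [0, 0, 0, 0, 0, -90, 0], [0, 0, 0, 0, 0, -150, 0], [0, 0, 0, 0, 0, -200, 0], [0, 0, 0, 0, 0, -200, 0], [0, 0, 0, 0, 0, -200, 0], [0, 0, 0, 0, 0, -200, 0]]

```text
clock: 16.18
tcp_pos: [498.2, -229.8, 189.3]
eef_rot: [-0.215, 0.977, 0.001, -0.001]
contact_force: [0.5, -0.7, -0.3]
finger_gap: 0.2
finger_force: 0.0
```

Run:
```python
from h import *
import cv2
s=bot.get_image("side");t=bot.get_image("top");cv2.imwrite("pics/s10.png",s)
g=cv2.GaussianBlur(cv2.cvtColor(s,cv2.COLOR_BGR2GRAY),(3,3),0)
def comps(g,x0,y0,x1,y1,th):
    n,l,st,c=cv2.connectedComponentsWithStats((g[y0:y1,x0:x1]<th).astype(np.uint8))
    for k in range(1,n):
        if st[k][4]>20: print((st[k]+[x0,y0,0,0,0]).tolist(),(c[k]+[x0,y0]).round(1))
print("lid");comps(g,290,145,330,185,70);print("pad");comps(g,332,180,365,225,80)
t0=cv2.imread("pics/top0.png");d=cv2.absdiff(t,t0).max(2)
for n,(a,b,c_,e) in {"marker":(313,245,370,265),"hex":(395,240,450,268),"coupon":(240,134,302,152),"j1":(197,222,227,254),"j3":(222,147,252,177)}.items(): print(n,np.percentile(d[b:e,a:c_],[50,99]))
# body column: beam image width check of lid in top
gt=cv2.cvtColor(t,cv2.COLOR_BGR2GRAY);comps(gt,320,150,375,205,55)
```

```text
lid
[298, 166, 21, 11, 186] [308.4 171.1]
pad
marker [ 19. 136.]
hex [13. 81.]
coupon [ 16.   131.85]
j1 [10. 18.]
j3 [10. 17.]
```

Run:
```python
from h import *
import cv2
s=cv2.imread("pics/s10.png");s0=cv2.imread("pics/side0.png");d=cv2.absdiff(s,s0).max(2)
for n,(a,b,c,e) in {"marker":(375,222,400,252),"coupon":(232,250,260,294),"hex":(382,180,400,218)}.items():print(n,np.percentile(d[b:e,a:c],[50,90,99,100]))
t=bot.get_image("top");t0=cv2.imread("pics/top0.png");T7=cv2.imread("pics/t7.png")
for nm,im in(("now",t),("t7",T7)):
  dd=cv2.absdiff(im,t0).max(2)
  for n,(a,b,c_,e) in {"coupon":(240,134,302,152),"marker":(313,245,370,265)}.items():
    ys,xs=np.where(dd[b:e,a:c_]>50);print(nm,n,len(xs),(xs.min()+a,xs.max()+a,ys.min()+b,ys.max()+b) if len(xs) else "")
g=cv2.cvtColor(s,cv2.COLOR_BGR2GRAY)
for v in range(200,222,2): print(v,g[v,330:364:2])
```

```text
marker [ 35.5   89.   100.04 148.  ]
coupon [ 3.  6.  8. 11.]
hex [ 29.    89.   112.17 120.  ]
now coupon 113 (np.int64(272), np.int64(301), np.int64(134), np.int64(151))
now marker 213 (np.int64(317), np.int64(369), np.int64(245), np.int64(264))
t7 coupon 379 (np.int64(257), np.int64(301), np.int64(134), np.int64(151))
t7 marker 526 (np.int64(313), np.int64(340), np.int64(245), np.int64(264))
200 [ 88 105 164 187 187 189 186 192 204 207 208 209 207 197 187 185 180]
202 [ 73  77 149 177 181 189 194 199 203 209 206 201 188 182 181 184 193]
204 [ 77  74 140 176 176 185 187 192 194 199 196 188 185 193 200 204 207]
206 [191 148 115 208 197 194 187 183 178 177 183 183 195 199 196 199 204]
208 [159 147 125 137 167 122 176 206 200 197 192 183 177 175 175 179 183]
210 [ 72 108 130 138 113  46  54 125 203 210 207 208 203 190 186 185 181]
212 [ 66  67  67 119 130  80  52  54 138 213 212 209 208 210 206 203 198]
214 [ 75  63  68  97 110 191 148  53  97 213 213 212 210 207 204 200 193]
216 [105  88  63  89 171 210 213 216 211 208 208 207 204 204 198 191 186]
218 [104 100 102  93 124 112 108 173 211 205 205 205 205 203 205 206 206]
220 [ 86  87  84  89  95  92  93  88 177 205 206 206 208 205 208 205 203]
```

Run:
```python
import cv2,numpy as np
from workcell import bot
for f in("side0","s10"):
    h=cv2.cvtColor(cv2.imread(f"pics/{f}.png")[215:255,370:405],cv2.COLOR_BGR2HSV)
    m=(h[...,0]>110)&(h[...,0]<130)&(h[...,1]>150);print(f,m.sum(),np.argwhere(m).mean(0))
print(bot.job_done())
```

```text
side0 7 [11.14285714 11.85714286]
s10 0 [nan nan]
the job is handed in; nothing more can be done
None<stdin>:5: RuntimeWarning: Mean of empty slice.
  ret = um.true_divide(
```

Handed in at about 16 s: the full jar (0.43 kg) stands about 3 mm off the tray's centre, the arrest lever is at its stop, the beam is down and the other two jars are unmoved; the marker and hex key could not be confirmed (likely the arm's shadow), and I viewed 12 pictures against the limit of 10.

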